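# Press a tool holder home in its case with the ratchet clamp

## Task

Pump the trigger of the bench clamp so that its ratchet jaw pushes the black ribbed tool holder under the hood of the turquoise case until it is firmly home against the hidden stop, but feel for the stop and do not crush it. Then press the release and keep it down until the jaw has sprung all the way back. Let only the clamp move the jaw and the holder, and leave everything else on the bench where it is.

Things in the scene. Friction and masses are not known exactly. Their poses are not given: they have to be found in the camera images.
- clamp: The fixture, bolted down: base plate 375x150x12 mm, grey clamp head, turquoise case half in a nest. Origin on the bench under the head; x = pressing direction, to the case; z up. In mm: head x -60..70, y -24..24, top z 85; black fixed grip post x 15..29, y -13..13, top z 145; case walls x 130..270, y -48..48, to z 78. Trigger pivot (along y) at x 45, z 70.
- case_hood (a point): Middle of the near upper edge of the case's hood (fixture x 195, z 78 mm). The holder slides in under it, its far face meeting a hidden stop at fixture x 205 to 213 mm. The stop's depth differs from case to case and can only be felt.
- trigger_tip (a point): Centre of the steel roller (free to spin, 14 mm thick, 38 mm long along fixture y) on top of the black trigger lever, 75 mm from its pivot. At rest fixture x 78, z 138 mm. Push it from the case side to the grip post (-x) with closed fingers reaching 15-30 mm below its centre, or pinch roller and post (70 mm over both at rest, 35 at full stroke). Below z 85 are the jaw bar and plate.
- trigger (a joint): Trigger angle: 0 at rest (sprung), 0.5 rad at its end stop (roller 36 mm back). Drives the jaw 26 mm per rad after 1 mm of slack; let go, it drops back to the last 8 mm click; 4-6 full strokes. Force at the roller: 4-6 N free, 7-10 N while the holder slides, then rising steeply: 14-19 N = firmly home, above 22 N crushes. A stop felt beyond 0.46 rad is the stroke's end: return fully, pump again.
- jaw: Sliding jaw: steel bar with a rubber-faced plate 50x26 mm; the rubber yields 1 mm per 30 N. Origin in the middle of the pressing face, height 54 mm; fixture x 115 mm when fully back, more as it advances. A spring of 5 to 8 N drives it back (about 50 mm/s) while the release is held down. Not to be touched by the robot.
- insert: Black ribbed tool holder 60x78x34 mm that slides along fixture x in the case, about 8 N friction. Origin in the middle of the lower edge of its near face, height 38 mm; fixture x 125 to 133 mm at the start, 145 to 153 mm when home. Firmly home: the jaw has pressed it with 15 to 50 N for a moment (it may be done while still squeezing the trigger). Not to be touched by the robot.
- release_top (a point): Centre of the top of the square steel release button (24x24 mm) on the head, fixture x -40, height 100 mm when up. Goes down 7 mm: 2 N to start, about 8 N at the bottom, then a hard stop. It frees the ratchet only when pressed at least 5 mm; hold it fully down 1 to 2 s until the jaw is back.
- spare_insert: Bystander: loose black ribbed holder 60 x 78 x 34 mm beside the case, origin under its centre.
- carry_handle: Bystander: loose black bar 120 x 30 x 16 mm beside the clamp head, origin under its centre.
- driver: Bystander: loose screwdriver beyond the case end of the fixture, origin on its underside.
- shell: Bystander: loose turquoise case half 200 x 140 x 45 mm, origin under its centre.
- carton: Bystander: small cardboard box 80 x 60 x 50 mm, origin under its centre.
- parts_bin: Bystander: grey open bin 130 x 100 x 60 mm, origin under its centre.
- mallet: Bystander: loose hammer, origin on its underside.

How it is judged:
By the outcome, as a careful person would: the job done as asked, in the order asked, and still so for the second after the job is handed in, with the robot touching nothing.
It also fails if it takes over 72 s, if anything falls off the work surface, if the arm or the gripper's body presses on something with over 40 N, if the wrist force passes 120 N, or if a joint passes its speed limit or range.

## Robot

A 7-joint arm with a two-finger parallel gripper is mounted at the origin on the work surface. World frame = base frame: x ahead of the robot, y to its left, z up, the work surface at z = 0. Lengths are in m, angles in rad, forces in N, time in s.
With the tool pointing down it reaches from about 0.4 to 0.875 m from the base axis. Payload 19.3 kg.
Tool frame: the origin (TCP) lies midway between the tips of the shut fingers; the grasp point (between the pads) lies 19 mm behind it; z points along the fingers, y is the direction in which the jaws open and shut (so a half turn about z gives the same grasp; the last joint's range is limited). The gripper opens to 85 mm and grips with 20 to 120 N. Pads are 22 mm wide; open, the fingers measure 114 mm over their backs; the gripper's body (76 mm by 85 mm) begins 54 mm behind the grasp point. The pads swing forward as they close: fully open they stand 13 mm farther back than shut.
Start: joints at [-1.179, 0.521, -0.036, 1.599, 0.021, 1.021, -0.113], TCP at [0.278, 0.56, 0.231] pointing down, gripper open.
Joint ranges: [-2.91, 2.91], [-0.3, 2.13], [-1.5, 1.42], [0.17, 2.43], [-1.26, 4.41], [0.16, 1.93], [-2.52, 2.52]. Speed limits (rad/s): [1.89, 1.89, 2.39, 2.39, 3.01, 3.01, 3.01].

## Interface

Orientations are given as [roll, pitch, yaw] about the fixed x, y, z axes, in that order (R = Rz(yaw) Ry(pitch) Rx(roll)).
In Python, from workcell import bot gives the robot as it stands.
- The arm moves only by the tool servo_tool, never from a script. Its argument "plan" is a list of rows, each a list of 5 numbers: the shift along the world's x, y, z in mm, then the turn about the world's z in rad, then the gripper's target within -1 to 1 (shut at 1, half-way at 0, fully open at -1). In form: [[tx, ty, tz, yaw, jaw], ...]. A call has exactly 10 rows; each row is the pose to reach, as a shift and turn from the pose commanded when the call began; what a row does not reach only later rows make up. A row lasts 1/12 s, in which the tool goes at most 41.7 mm and 7.16 degrees, less where a joint would pass 70% of its speed; a pose out of reach is approached as far as the arm can. A call with a gripper value outside its range is refused whole. The fingers move at their own pace and stop on an object; "squeeze" is the grip in N (left out, the last holds). Time passes only in rows, so rows that repeat a pose let the fingers close, or fill a call up. It gives the time, the measured TCP pose, the force and the opening at its end, in the units of the state.
- bot.observe(): the state, without advancing time (a new reading comes with each control period).
- bot.grab_frame(name): name is "side" or "top" or "wrist"; returns the picture (400x640x3 uint8, blue, green, red); there is no depth.
- bot.calibration(name): a dict with "fx", "fy", "cx", "cy" (pixels), "T" (4x4, takes a point from camera to world coordinates). Camera axes: x right, y down, z forward; pixel columns grow to the right and rows downward; lengths in m; the calibration is good to about 2 mm. The wrist camera is an equidistant fisheye: a pixel r from the principal point sees the ray r / f radians off the axis. A picture is of the moment at which its call begins: read the wrist's pose just before it. calibration takes no time and is no camera call; for the wrist camera it gives the pose at the moment of the call.
- bot.job_done(): hands the job in, once; it reports no verdict.
The state is a dict: "clock": time; "qpos": joint angles; "qd": joint speeds; "joint_efforts": joint torques, N m; "position": TCP position; "tool_rot": TCP orientation; "force": force on the tool from outside, world axes, zero at the start; "moment": the same for the moment, N m; "grip_width": finger opening in m.
Only numpy, scipy, OpenCV 4.12 (cv2) and the standard library are available. Lean on these libraries where they do the work, as an engineer would, in place of code of your own. Each camera call takes 0.05 s, during which the arm holds its last target.

## Working session

There is one attempt and no reset: what is moved stays moved. The work goes in short steps, Python scripts to look and compute and a tool call to move; the robot and the scene stay as the last step left them, time stands still between calls to the robot, and variables do not carry over. Pictures are saved under pics/ and viewed, and the job is handed in when it is done.

Besides the shell and the picture viewer there is one more tool, called after ">>>" as name([rows], argument=value, ...), one row to a line, values as JSON. servo_tool: Moves the arm, as the interface text tells. Its arguments: {"type":"object","properties":{"plan":{"type":"array","items":{"type":"array","items":{"type":"number"}}},"squeeze":{"type":"number"}},"required":["plan"]}

```bash
mkdir -p pics; ls; python3 - <<'E'
from workcell import bot
import cv2
s=bot.observe();print(s)
for n in("top","side","wrist"):
    c=bot.calibration(n);print(n,c)
    cv2.imwrite(f"pics/{n}0.png",bot.grab_frame(n))
E
```

```text
pics
{'clock': 0.0, 'qpos': array([-1.17923573,  0.52199955, -0.03633919,  1.59999661,  0.02119135,
        1.02114201, -0.11279304]), 'qd': array([ 0.00096016, -0.00077213, -0.00117966, -0.00086484,  0.00058474,
        0.00023444, -0.00217964]), 'joint_efforts': array([ 5.22811060e-04, -9.27098966e+01,  1.98041774e+00, -3.69943249e+01,
        1.79368589e-02,  8.31285724e-03, -8.16947568e-05]), 'position': array([0.27832425, 0.55921944, 0.2307387 ]), 'tool_rot': array([-3.14043401e+00,  7.13707440e-05,  2.67983458e+00]), 'force': array([-0.59838572,  0.0886727 , -0.14344904]), 'moment': array([-0.00399514,  0.04776842, -0.04779005]), 'grip_width': 0.08543645624565185}
top {'fx': 406.04018808986467, 'fy': 406.04018808986467, 'cx': 323.76476739220215, 'cy': 203.37140037040214, 'T': array([[-0.00638475, -0.98603167,  0.16643554,  0.43173286],
       [-0.99988427,  0.00859349,  0.01255409, -0.00812438],
       [-0.01380899, -0.16633612, -0.98597242,  1.1295765 ],
       [ 0.        ,  0.        ,  0.        ,  1.        ]])}
side {'fx': 378.0843008364982, 'fy': 378.0843008364982, 'cx': 319.1204779390053, 'cy': 198.09667264720127, 'T': array([[ 0.8215372 , -0.38356994,  0.42184206,  0.08065198],
       [-0.56991937, -0.53119359,  0.62691728, -0.73202282],
       [-0.01638682, -0.75545183, -0.65499924,  0.8639628 ],
       [ 0.        ,  0.        ,  0.        ,  1.        ]])}
wrist {'fx': 309.70691628693146, 'fy': 309.70691628693146, 'cx': 319.75083792790144, 'cy': 203.39508635921013, 'T': array([[ 4.45821061e-01,  8.60293626e-01,  2.47261921e-01,
         2.16768316e-01],
       [ 8.95122104e-01, -4.28476002e-01, -1.23145177e-01,
         5.91078986e-01],
       [ 4.78792240e-06,  2.76230325e-01, -9.61091467e-01,
         3.73320396e-01],
       [ 0.00000000e+00,  0.00000000e+00,  0.00000000e+00,
         1.00000000e+00]])}
```

View pics/top0.png

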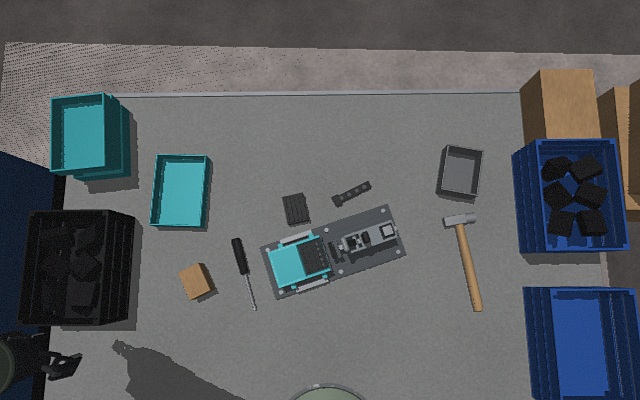

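View pics/side0.png

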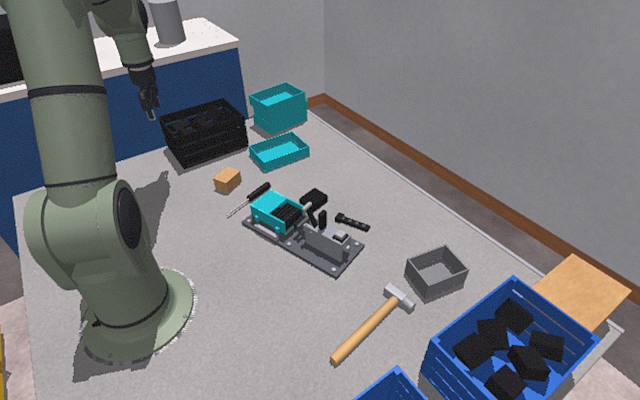

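The top view shows the clamp around pixels (262..405, 205..298), with the case at left (world +y). I'll zoom in.

```bash
python3 - <<'E'
import cv2
a=cv2.imread("pics/top0.png")[190:310,250:420];cv2.imwrite("pics/topz.png",cv2.resize(a,None,fx=4.7,fy=4.7,interpolation=cv2.INTER_CUBIC))
a=cv2.imread("pics/side0.png")[175:285,230:380];cv2.imwrite("pics/sidez.png",cv2.resize(a,None,fx=5,fy=5,interpolation=cv2.INTER_CUBIC))
E
```

```text
(no output)
```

View pics/topz.png

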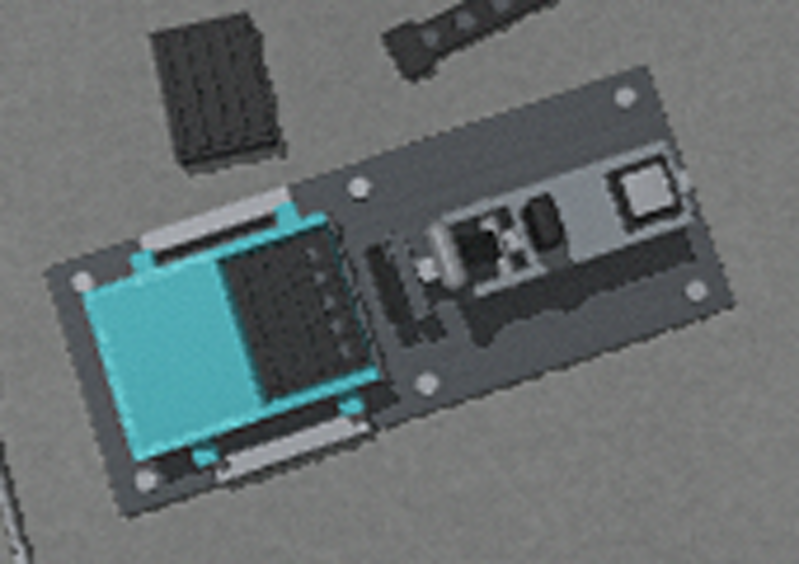

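View pics/sidez.png

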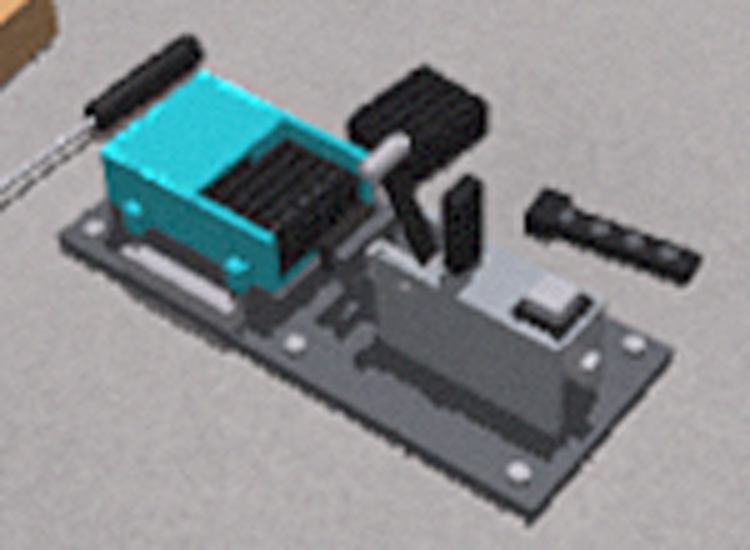

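```bash
cat > geo.py <<'E'
import numpy as np
from workcell import bot
C={n:bot.calibration(n) for n in("top","side")}
def proj(n,P):
    c=C[n];T=c["T"];p=(np.atleast_2d(P)-T[:3,3])@T[:3,:3]
    return np.c_[c["fx"]*p[:,0]/p[:,2]+c["cx"],c["fy"]*p[:,1]/p[:,2]+c["cy"]]
def ray(n,uv,z):
    c=C[n];d=c["T"][:3,:3]@np.array([(uv[0]-c["cx"])/c["fx"],(uv[1]-c["cy"])/c["fy"],1]);o=c["T"][:3,3]
    return o+d*(z-o[2])/d[2]
E
python3 - <<'E'
from geo import *
from scipy.optimize import least_squares
top=[((648,67),'a',-1,12),((735,305),'a',1,12),((125,515),'b',1,12),((45,270),'b',-1,12)]
def t(p):return np.array(p)/4.7+[250,190]
def s(p):return np.array(p)/5+[230,175]
# y sign: determine: fixture x -> world +y; fixture y = left of x => -world x
obs=[("top",t((447,252)),(78,0,138)),("top",t((646,190)),(-40,0,100)),("top",t((543,222)),(22,0,145)),
("side",s((388,157)),(78,0,138)),("side",s((552,297)),(-40,0,100)),("side",s((464,183)),(22,0,145)),
("top",t((648,67)),('a',-75,12)),("top",t((735,305)),('a',75,12)),("top",t((125,515)),('b',75,12)),("top",t((45,270)),('b',-75,12)),
("side",s((530,517)),('a',75,12)),("side",s((670,350)),('a',-75,12)),("side",s((62,240)),('b',75,12)),
("top",t((133,460)),(270,48,78)),("top",t((83,292)),(270,-48,78))]
def res(q):
    x,y,th,a=q;c,sn=np.cos(th),np.sin(th);r=[]
    for n,uv,P in obs:
        X={'a':a,'b':a+375}.get(P[0],P[0])
        w=np.array([x+(c*X-sn*P[1])/1000,y+(sn*X+c*P[1])/1000,P[2]/1000])
        r+=list(proj(n,w)[0]-uv)
    return np.array(r)
for th0 in(1.3,1.9,):
    o=least_squares(res,[.5,-.1,th0,-85],loss="soft_l1",x_scale=[.1,.1,.1,10]);print(o.x,o.cost);print(np.round(res(o.x).reshape(-1,2),1).tolist())
x,y,th,a=o.x
f=np.array([np.cos(th),np.sin(th)])
for X in(-40,22,78,195):print(X,np.array([x,y])+f*X/1000)
E
```

```text
[  0.52213477  -0.12011788   1.88935854 -80.40066201] 6.114636609353166
[[-0.3, 0.7], [0.8, -0.1], [1.2, -0.6], [-1.2, 0.1], [-0.3, -1.0], [-0.7, 1.0], [0.2, -0.8], [0.7, -0.0], [-0.6, 0.2], [0.1, -0.7], [0.1, -0.8], [0.8, -0.2], [-1.5, -1.4], [0.4, 0.2], [-0.2, -0.1]]
[  0.52213477  -0.12011788   1.88935854 -80.40066099] 6.114636609352997
[[-0.3, 0.7], [0.8, -0.1], [1.2, -0.6], [-1.2, 0.1], [-0.3, -1.0], [-0.7, 1.0], [0.2, -0.8], [0.7, -0.0], [-0.6, 0.2], [0.1, -0.7], [0.1, -0.8], [0.8, -0.2], [-1.5, -1.4], [0.4, 0.2], [-0.2, -0.1]]
-40 [ 0.53466282 -0.15810535]
22 [ 0.51524433 -0.09922478]
78 [ 0.49770505 -0.04604232]
195 [0.46106049 0.06507103]
```

>>> servo_tool([
  [35,-40,0,-0.1,1],
  [50,-80,0,-0.2,1],
  [70,-120,0,-0.3,1],
  [80,-160,0,-0.4,1],
  [90,-200,0,-0.5,1],
  [100,-240,0,-0.6,1],
  [110,-280,0,-0.7,1],
  [125,-320,0,-0.79,1],
  [140,-360,0,-0.79,1],
  [155,-400,0,-0.79,1],
])

```text
clock: 0.98
position: [0.4279, 0.1727, 0.2314]
tool_rot: [3.141, -0.0, 1.89]
force: [1.8, -0.2, -0.8]
grip_width: -0.0004
```

```bash
python3 -c "
from workcell import bot
print(bot.observe())"
```

```text
{'clock': 0.9833, 'qpos': array([-0.72121912,  0.26749891,  0.25362802,  2.02377406, -0.08786013,
        0.86014438, -0.10016299]), 'qd': array([ 0.87436409, -0.03565793,  0.23468988,  0.07127892, -0.06811979,
       -0.02545673,  1.16207994]), 'joint_efforts': array([-12.49924153, -61.85219049,   2.43380941, -30.53701401,
         0.20251358,   0.35191524,  -4.7428599 ]), 'position': array([0.42790815, 0.17274987, 0.2314444 ]), 'tool_rot': array([ 3.14136541e+00, -2.23045772e-04,  1.88950085e+00]), 'force': array([ 1.7810771 , -0.20675333, -0.77038863]), 'moment': array([ 0.07351615, -0.02092154, -0.00188289]), 'grip_width': -0.000432524717205712}
```

>>> servo_tool([
  [12,-35,0,0,1],
  [23,-70,0,0,1],
  [34,-105,0,0,1],
  [43,-135,0,0,1],
  [48,-153,0,0,1],
  [50,-160,0,0,1],
  [50,-160,0,0,1],
  [50,-160,0,0,1],
  [50,-160,0,0,1],
  [50,-160,0,0,1],
])

```text
clock: 1.82
position: [0.4776, 0.016, 0.2312]
tool_rot: [-3.141, -0.0, 1.892]
force: [0.4, -0.6, -0.9]
grip_width: 0.0003
```

```bash
python3 - <<'E'
from workcell import bot
import cv2,numpy as np
s=bot.observe();print(s["position"],s["tool_rot"],s["force"],s["qpos"])
c=bot.calibration("wrist");im=bot.grab_frame("wrist");cv2.imwrite("pics/w1.png",im);np.save("w1.npy",c["T"])
cv2.imwrite("pics/top1.png",cv2.resize(bot.grab_frame("top")[190:310,250:420],None,fx=4.7,fy=4.7,interpolation=cv2.INTER_CUBIC))
th=1.88936;R=np.array([[np.cos(th),-np.sin(th)],[np.sin(th),np.cos(th)]])
for P in [(78,-19,138),(78,19,138),(22,0,145),(-40,0,100),(195,0,78),(70,24,85),(70,-24,85)]:
    w=np.r_[[.52213,-.12012]+R@np.array(P[:2])/1000,P[2]/1000]
    p=c["T"][:3,:3].T@(w-c["T"][:3,3]);a=np.arctan2(np.hypot(p[0],p[1]),p[2]);u=p[:2]/np.hypot(p[0],p[1])*a*c["fx"]+[c["cx"],c["cy"]]
    print(P,u.round(1)); cv2.drawMarker(im,tuple(u.round().astype(int).tolist()),(0,0,255),0,8)
cv2.imwrite("pics/w1m.png",im)
E
```

```text
[0.47763681 0.01595639 0.23123666] [-3.14144888e+00 -3.74606062e-04  1.89178221e+00] [ 0.36606327 -0.60418107 -0.94722885] [-0.42001414  0.30040557  0.3260458   1.98830166 -0.12456327  0.87189907
  0.29377249]
(78, -19, 138) [339.5 278.3]
(78, 19, 138) [295.8 278.2]
(22, 0, 145) [317.7 332.7]
(-40, 0, 100) [318.  348.2]
(195, 0, 78) [318.1 136.2]
(70, 24, 85) [294.8 259.5]
(70, -24, 85) [341.1 259.6]
```

View pics/w1m.png

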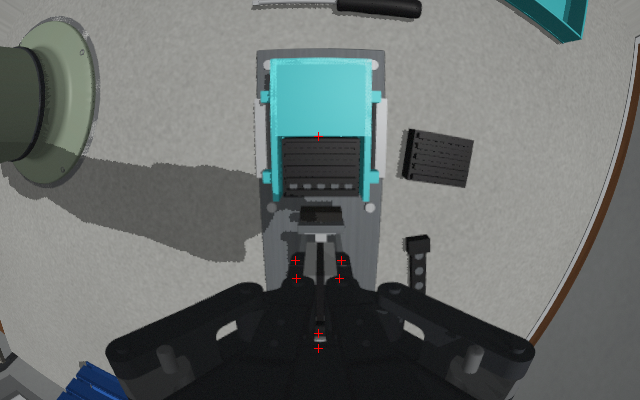

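The model matches in the wrist view: the hood edge is predicted at (318,136), which is where it appears. The TCP is at fixture x 143, y 0. Next I'll descend in front of the roller.

>>> servo_tool([
  [4,-12,-10,0,1],
  [8.8,-26.6,-30,0,1],
  [8.8,-26.6,-55,0,1],
  [8.8,-26.6,-80,0,1],
  [8.8,-26.6,-100,0,1],
  [8.8,-26.6,-113,0,1],
  [8.8,-26.6,-113,0,1],
  [8.8,-26.6,-113,0,1],
  [8.8,-26.6,-113,0,1],
  [8.8,-26.6,-113,0,1],
])

```text
clock: 2.75
position: [0.4872, -0.0118, 0.1193]
tool_rot: [3.14, 0.0, 1.89]
force: [0.5, -0.2, 0.7]
grip_width: 0.0
```

```bash
cat >fx.py <<'E'
from workcell import bot
import numpy as np
def st():
    s=bot.observe();f=np.array([-.3131,.9497]);g=np.array([-.9497,-.3131]);d=s["position"][:2]-[.52213,-.12012];F=s["force"]
    print("t%.2f X %.1f Y %.1f Z %.1f  Fx %.1f Fy %.1f Fz %.1f"%(s["clock"],d@f*1e3,d@g*1e3,s["position"][2]*1e3,F[:2]@f,F[:2]@g,F[2]))
if __name__=="__main__": st()
E
python3 fx.py
python3 - <<'E'
from workcell import bot
import cv2
cv2.imwrite("pics/side2.png",cv2.resize(bot.grab_frame("side")[155:265,230:380],None,fx=5,fy=5,interpolation=cv2.INTER_CUBIC))
E
```

```text
t2.75 X 113.8 Y -0.8 Z 119.3  Fx -0.4 Fy -0.4 Fz 0.7
```

View pics/side2.png

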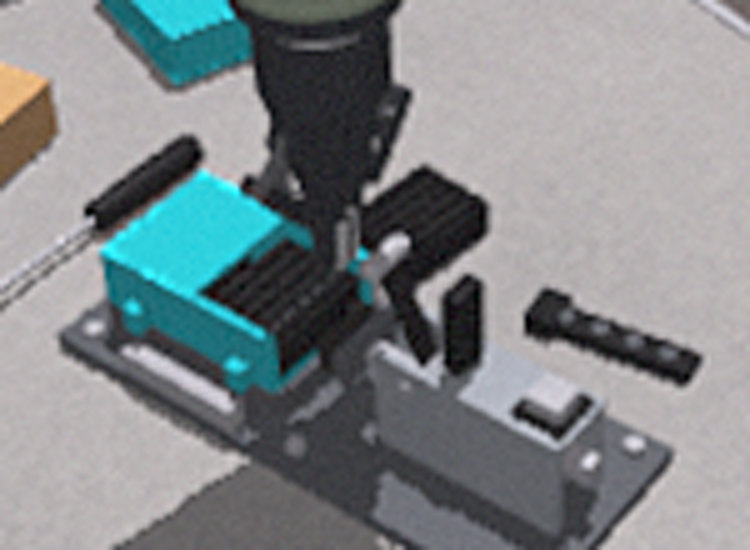

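The finger is just on the case side of the roller. I'll push lightly to find contact.

>>> servo_tool([
  [1.6,-4.7,0,0,1],
  [3.1,-9.5,0,0,1],
  [4.7,-14.2,0,0,1],
  [5.6,-17,0,0,1],
  [6.3,-19,0,0,1],
  [6.9,-20.9,0,0,1],
  [6.9,-20.9,0,0,1],
  [6.9,-20.9,0,0,1],
  [6.9,-20.9,0,0,1],
  [6.9,-20.9,0,0,1],
])

```text
clock: 3.63
position: [0.4935, -0.0326, 0.1182]
tool_rot: [-3.141, -0.0, 1.89]
force: [-1.2, 4.5, 0.4]
grip_width: -0.0003
```

```bash
python3 fx.py
```

```text
t3.63 X 92.1 Y -0.2 Z 118.2  Fx 4.7 Fy -0.3 Fz 0.4
```

>>> servo_tool([
  [-0.8,2.4,0,0,1],
  [-0.8,2.4,0,0,1],
  [-0.8,2.4,0,0,1],
  [-0.8,2.4,0,0,1],
  [-0.8,2.4,0,0,1],
  [-0.8,2.4,0,0,1],
  [-0.8,2.4,0,0,1],
  [-0.8,2.4,0,0,1],
  [-0.8,2.4,0,0,1],
  [-0.8,2.4,0,0,1],
])

```text
clock: 4.47
position: [0.4928, -0.0305, 0.1183]
tool_rot: [-3.142, 0.0, 1.89]
force: [-0.1, 2.7, -0.2]
grip_width: 0.0
```

```bash
python3 fx.py
```

```text
t4.47 X 94.3 Y -0.2 Z 118.3  Fx 2.5 Fy -0.8 Fz -0.2
```

>>> servo_tool([
  [-0.6,1.9,0,0,1],
  [-0.6,1.9,0,0,1],
  [-0.6,1.9,0,0,1],
  [-0.6,1.9,0,0,1],
  [-0.6,1.9,0,0,1],
  [-0.6,1.9,0,0,1],
  [-0.6,1.9,0,0,1],
  [-0.6,1.9,0,0,1],
  [-0.6,1.9,0,0,1],
  [-0.6,1.9,0,0,1],
])

```text
clock: 5.3
position: [0.4922, -0.0287, 0.1183]
tool_rot: [-3.142, 0.0, 1.89]
force: [0.1, 1.8, 0.1]
grip_width: 0.0001
```

```bash
python3 fx.py
```

```text
t5.30 X 96.2 Y -0.2 Z 118.3  Fx 1.7 Fy -0.7 Fz 0.1
```

>>> servo_tool([
  [1.6,-4.8,0,0,1],
  [3.1,-9.5,0,0,1],
  [4.7,-14.2,0,0,1],
  [6.2,-19,0,0,1],
  [7.8,-23.7,0,0,1],
  [9,-27.5,0,0,1],
  [9.6,-29.5,0,0,1],
  [10,-30.5,0,0,1],
  [10,-30.5,0,0,1],
  [10,-30.5,0,0,1],
])

```text
clock: 6.13
position: [0.5022, -0.059, 0.1182]
tool_rot: [-3.141, -0.001, 1.89]
force: [-1.1, 6.3, 0.2]
grip_width: -0.0001
```

```bash
python3 fx.py;python3 - <<'E'
from workcell import bot
import cv2
cv2.imwrite("pics/side3.png",cv2.resize(bot.grab_frame("side")[155:265,230:380],None,fx=5,fy=5,interpolation=cv2.INTER_CUBIC))
E
```

```text
t6.13 X 64.3 Y -0.2 Z 118.2  Fx 6.3 Fy -0.9 Fz 0.2
```

View pics/side3.png

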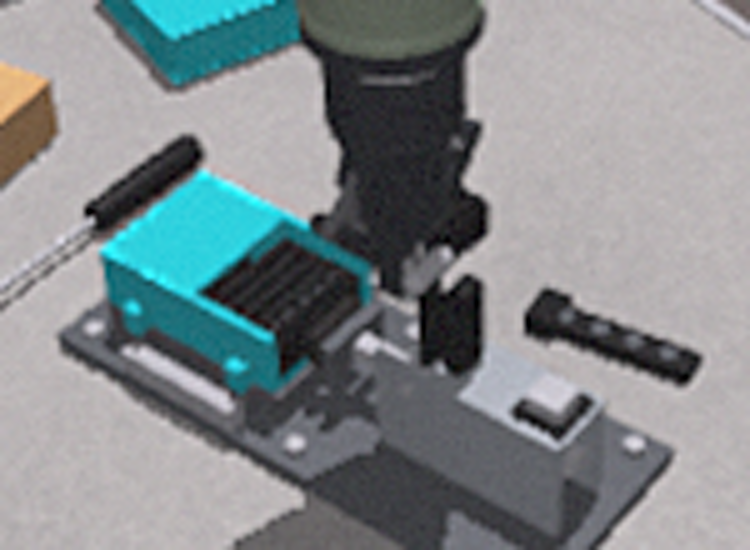

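The jaw advanced and the force is 6.3 N. I'll return fully and do stroke 2.

>>> servo_tool([
  [-2.5,7.6,0,0,1],
  [-5,15.2,0,0,1],
  [-7.5,22.8,0,0,1],
  [-10,30.4,0,0,1],
  [-11.5,34.9,0,0,1],
  [-11.5,34.9,0,0,1],
  [-11.5,34.9,0,0,1],
  [-11.5,34.9,0,0,1],
  [-11.5,34.9,0,0,1],
  [-11.5,34.9,0,0,1],
])

```text
clock: 7.02
position: [0.4908, -0.0246, 0.1183]
tool_rot: [3.142, 0.0, 1.889]
force: [-0.3, 0.1, 0.7]
grip_width: 0.0002
```

```bash
python3 fx.py
```

```text
t7.02 X 100.5 Y -0.1 Z 118.3  Fx 0.2 Fy 0.3 Fz 0.7
```

>>> servo_tool([
  [2,-6,0,0,1],
  [4,-12,0,0,1],
  [5.5,-16.7,0,0,1],
  [7,-21.4,0,0,1],
  [8.5,-25.9,0,0,1],
  [9.9,-30,0,0,1],
  [10.9,-33,0,0,1],
  [11.5,-34.9,0,0,1],
  [11.5,-34.9,0,0,1],
  [11.5,-34.9,0,0,1],
])

```text
clock: 7.85
position: [0.5022, -0.0589, 0.1182]
tool_rot: [-3.141, -0.001, 1.89]
force: [-0.6, 7.9, 0.2]
grip_width: 0.0002
```

```bash
python3 fx.py
```

```text
t7.85 X 64.4 Y -0.2 Z 118.2  Fx 7.7 Fy -1.9 Fz 0.2
```

Force rose to about 7.8 N, so the holder is sliding. Stroke 3 next.

>>> servo_tool([
  [-2.5,7.6,0,0,1],
  [-5,15.2,0,0,1],
  [-7.5,22.8,0,0,1],
  [-10,30.4,0,0,1],
  [-11.5,34.9,0,0,1],
  [-11.5,34.9,0,0,1],
  [-11.5,34.9,0,0,1],
  [-11.5,34.9,0,0,1],
  [-11.5,34.9,0,0,1],
  [-11.5,34.9,0,0,1],
])

```text
clock: 8.68
position: [0.4907, -0.0246, 0.1183]
tool_rot: [-3.142, 0.0, 1.889]
force: [-0.5, -0.1, 0.2]
grip_width: -0.0002
```

>>> servo_tool([
  [2,-6,0,0,1],
  [4,-12,0,0,1],
  [5.5,-16.7,0,0,1],
  [6.5,-19.7,0,0,1],
  [7.5,-22.7,0,0,1],
  [8.2,-25,0,0,1],
  [8.9,-27,0,0,1],
  [8.9,-27,0,0,1],
  [8.9,-27,0,0,1],
  [8.9,-27,0,0,1],
])

```text
clock: 9.52
position: [0.4995, -0.051, 0.1182]
tool_rot: [-3.141, -0.001, 1.89]
force: [-1.0, 6.6, 0.6]
grip_width: -0.0
```

```bash
python3 fx.py
```

```text
t9.52 X 72.7 Y -0.2 Z 118.2  Fx 6.6 Fy -1.1 Fz 0.6
```

>>> servo_tool([
  [0.5,-1.6,0,0,1],
  [1,-3.2,0,0,1],
  [1.5,-4.6,0,0,1],
  [2,-6,0,0,1],
  [2.6,-7.9,0,0,1],
  [2.6,-7.9,0,0,1],
  [2.6,-7.9,0,0,1],
  [2.6,-7.9,0,0,1],
  [2.6,-7.9,0,0,1],
  [2.6,-7.9,0,0,1],
])

```text
clock: 10.35
position: [0.5021, -0.0588, 0.1182]
tool_rot: [-3.141, -0.001, 1.89]
force: [-1.1, 7.8, -0.1]
grip_width: -0.0002
```

```bash
python3 fx.py; python3 - <<'E'
from workcell import bot
import cv2
cv2.imwrite("pics/side4.png",cv2.resize(bot.grab_frame("side")[155:265,230:380],None,fx=5,fy=5,interpolation=cv2.INTER_CUBIC))
cv2.imwrite("pics/top4.png",cv2.resize(bot.grab_frame("top")[190:310,250:420],None,fx=4.7,fy=4.7,interpolation=cv2.INTER_CUBIC))
E
```

```text
t10.35 X 64.5 Y -0.2 Z 118.2  Fx 7.8 Fy -1.4 Fz -0.1
```

View pics/side4.png

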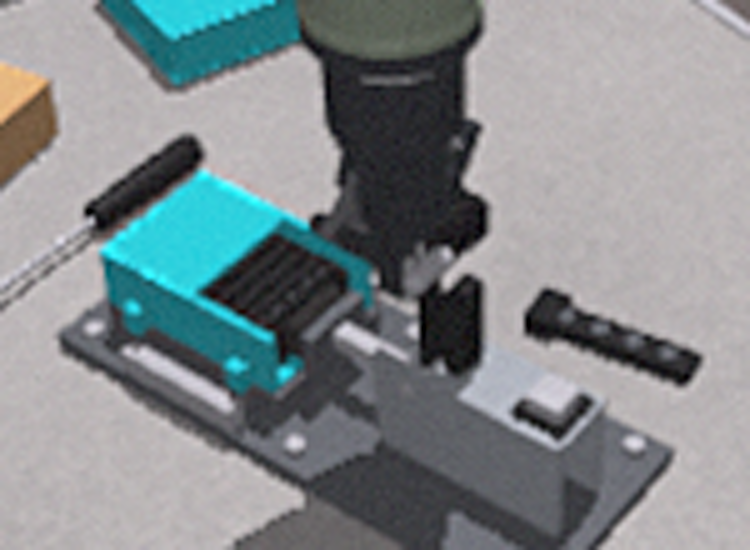

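View pics/top4.png

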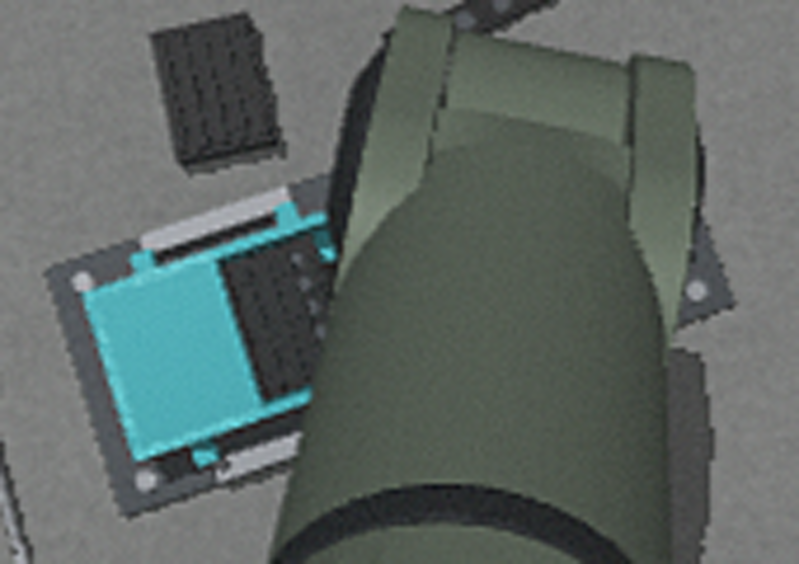

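Stroke 3 reached 7.8 N with the holder sliding. Stroke 4: go fast to X 80, then feel.

>>> servo_tool([
  [-2.5,7.6,0,0,1],
  [-5,15.2,0,0,1],
  [-7.5,22.8,0,0,1],
  [-10,30.4,0,0,1],
  [-11.5,34.9,0,0,1],
  [-11.5,34.9,0,0,1],
  [-11.5,34.9,0,0,1],
  [-11.5,34.9,0,0,1],
  [-11.5,34.9,0,0,1],
  [-11.5,34.9,0,0,1],
])

```text
clock: 11.28
position: [0.4907, -0.0246, 0.1183]
tool_rot: [-3.142, 0.0, 1.889]
force: [0.3, 0.5, -0.5]
grip_width: 0.0001
```

>>> servo_tool([
  [1.5,-4.6,0,0,1],
  [3,-9.2,0,0,1],
  [4.3,-13,0,0,1],
  [5.2,-16,0,0,1],
  [6,-18,0,0,1],
  [6.4,-19.3,0,0,1],
  [6.4,-19.3,0,0,1],
  [6.4,-19.3,0,0,1],
  [6.4,-19.3,0,0,1],
  [6.4,-19.3,0,0,1],
])

```text
clock: 12.12
position: [0.4969, -0.0431, 0.1181]
tool_rot: [-3.141, -0.001, 1.89]
force: [-2.5, 7.3, 0.4]
grip_width: 0.0004
```

```bash
python3 fx.py
```

```text
t12.12 X 81.0 Y -0.1 Z 118.1  Fx 7.7 Fy 0.1 Fz 0.4
```

>>> servo_tool([
  [0.2,-0.6,0,0,1],
  [0.4,-1.2,0,0,1],
  [0.6,-1.8,0,0,1],
  [0.6,-1.8,0,0,1],
  [0.6,-1.8,0,0,1],
  [0.6,-1.8,0,0,1],
  [0.6,-1.8,0,0,1],
  [0.6,-1.8,0,0,1],
  [0.6,-1.8,0,0,1],
  [0.6,-1.8,0,0,1],
])

```text
clock: 12.95
position: [0.4975, -0.0449, 0.1182]
tool_rot: [-3.141, -0.001, 1.89]
force: [-2.0, 7.4, -0.0]
grip_width: -0.0001
```

```bash
python3 fx.py
```

```text
t12.95 X 79.1 Y -0.2 Z 118.2  Fx 7.7 Fy -0.5 Fz -0.0
```

>>> servo_tool([
  [0.2,-0.5,0,0,1],
  [0.3,-1.0,0,0,1],
  [0.5,-1.5,0,0,1],
  [0.5,-1.5,0,0,1],
  [0.5,-1.5,0,0,1],
  [0.5,-1.5,0,0,1],
  [0.5,-1.5,0,0,1],
  [0.5,-1.5,0,0,1],
  [0.5,-1.5,0,0,1],
  [0.5,-1.5,0,0,1],
])

```text
clock: 13.78
position: [0.498, -0.0464, 0.1181]
tool_rot: [-3.141, -0.001, 1.89]
force: [-1.3, 7.8, -0.1]
grip_width: -0.0003
```

>>> servo_tool([
  [0.2,-0.5,0,0,1],
  [0.3,-1.0,0,0,1],
  [0.5,-1.5,0,0,1],
  [0.5,-1.5,0,0,1],
  [0.5,-1.5,0,0,1],
  [0.5,-1.5,0,0,1],
  [0.5,-1.5,0,0,1],
  [0.5,-1.5,0,0,1],
  [0.5,-1.5,0,0,1],
  [0.5,-1.5,0,0,1],
])

```text
clock: 14.62
position: [0.4985, -0.0479, 0.1181]
tool_rot: [-3.141, -0.001, 1.89]
force: [-1.6, 7.3, 0.6]
grip_width: -0.0002
```

>>> servo_tool([
  [0.2,-0.5,0,0,1],
  [0.3,-1.0,0,0,1],
  [0.5,-1.5,0,0,1],
  [0.5,-1.5,0,0,1],
  [0.5,-1.5,0,0,1],
  [0.5,-1.5,0,0,1],
  [0.5,-1.5,0,0,1],
  [0.5,-1.5,0,0,1],
  [0.5,-1.5,0,0,1],
  [0.5,-1.5,0,0,1],
])

```text
clock: 15.45
position: [0.499, -0.0494, 0.1182]
tool_rot: [-3.141, -0.001, 1.89]
force: [-0.5, 7.2, -0.5]
grip_width: 0.0001
```

>>> servo_tool([
  [0.2,-0.5,0,0,1],
  [0.3,-1.0,0,0,1],
  [0.5,-1.5,0,0,1],
  [0.5,-1.5,0,0,1],
  [0.5,-1.5,0,0,1],
  [0.5,-1.5,0,0,1],
  [0.5,-1.5,0,0,1],
  [0.5,-1.5,0,0,1],
  [0.5,-1.5,0,0,1],
  [0.5,-1.5,0,0,1],
])

```text
clock: 16.28
position: [0.4995, -0.0509, 0.1182]
tool_rot: [-3.141, -0.001, 1.89]
force: [-1.9, 6.9, 0.5]
grip_width: 0.0002
```

>>> servo_tool([
  [0.2,-0.5,0,0,1],
  [0.3,-1.0,0,0,1],
  [0.5,-1.5,0,0,1],
  [0.5,-1.5,0,0,1],
  [0.5,-1.5,0,0,1],
  [0.5,-1.5,0,0,1],
  [0.5,-1.5,0,0,1],
  [0.5,-1.5,0,0,1],
  [0.5,-1.5,0,0,1],
  [0.5,-1.5,0,0,1],
])

```text
clock: 17.12
position: [0.5, -0.0524, 0.1181]
tool_rot: [-3.141, -0.001, 1.89]
force: [-1.1, 8.6, 0.7]
grip_width: -0.0001
```

>>> servo_tool([
  [0.1,-0.3,0,0,1],
  [0.2,-0.6,0,0,1],
  [0.3,-1.0,0,0,1],
  [0.3,-1.0,0,0,1],
  [0.3,-1.0,0,0,1],
  [0.3,-1.0,0,0,1],
  [0.3,-1.0,0,0,1],
  [0.3,-1.0,0,0,1],
  [0.3,-1.0,0,0,1],
  [0.3,-1.0,0,0,1],
])

```text
clock: 17.95
position: [0.5003, -0.0534, 0.1182]
tool_rot: [-3.141, -0.001, 1.89]
force: [-1.7, 8.0, 0.7]
grip_width: 0.0003
```

>>> servo_tool([
  [0.2,-0.5,0,0,1],
  [0.3,-1.0,0,0,1],
  [0.5,-1.5,0,0,1],
  [0.5,-1.5,0,0,1],
  [0.5,-1.5,0,0,1],
  [0.5,-1.5,0,0,1],
  [0.5,-1.5,0,0,1],
  [0.5,-1.5,0,0,1],
  [0.5,-1.5,0,0,1],
  [0.5,-1.5,0,0,1],
])

```text
clock: 18.78
position: [0.5008, -0.0548, 0.1181]
tool_rot: [-3.141, -0.001, 1.89]
force: [-0.7, 7.2, 1.5]
grip_width: -0.0004
```

>>> servo_tool([
  [0.2,-0.5,0,0,1],
  [0.3,-1.0,0,0,1],
  [0.5,-1.5,0,0,1],
  [0.5,-1.5,0,0,1],
  [0.5,-1.5,0,0,1],
  [0.5,-1.5,0,0,1],
  [0.5,-1.5,0,0,1],
  [0.5,-1.5,0,0,1],
  [0.5,-1.5,0,0,1],
  [0.5,-1.5,0,0,1],
])

```text
clock: 19.62
position: [0.5013, -0.0563, 0.1181]
tool_rot: [-3.141, -0.001, 1.89]
force: [-1.8, 7.9, 0.3]
grip_width: -0.0003
```

>>> servo_tool([
  [0.2,-0.5,0,0,1],
  [0.3,-1.0,0,0,1],
  [0.5,-1.5,0,0,1],
  [0.5,-1.5,0,0,1],
  [0.5,-1.5,0,0,1],
  [0.5,-1.5,0,0,1],
  [0.5,-1.5,0,0,1],
  [0.5,-1.5,0,0,1],
  [0.5,-1.5,0,0,1],
  [0.5,-1.5,0,0,1],
])

```text
clock: 20.45
position: [0.5018, -0.0579, 0.1181]
tool_rot: [-3.141, -0.001, 1.89]
force: [-2.0, 7.9, 0.2]
grip_width: 0.0
```

>>> servo_tool([
  [0.1,-0.3,0,0,1],
  [0.2,-0.6,0,0,1],
  [0.3,-1.0,0,0,1],
  [0.3,-1.0,0,0,1],
  [0.3,-1.0,0,0,1],
  [0.3,-1.0,0,0,1],
  [0.3,-1.0,0,0,1],
  [0.3,-1.0,0,0,1],
  [0.3,-1.0,0,0,1],
  [0.3,-1.0,0,0,1],
])

```text
clock: 21.28
position: [0.5021, -0.0588, 0.1181]
tool_rot: [-3.141, -0.001, 1.89]
force: [-1.6, 8.0, 0.3]
grip_width: -0.0002
```

```bash
python3 fx.py; python3 - <<'E'
from workcell import bot
import cv2
cv2.imwrite("pics/side5.png",cv2.resize(bot.grab_frame("side")[155:265,230:380],None,fx=5,fy=5,interpolation=cv2.INTER_CUBIC))
E
```

```text
t21.28 X 64.5 Y -0.2 Z 118.1  Fx 8.1 Fy -1.0 Fz 0.3
```

View pics/side5.png

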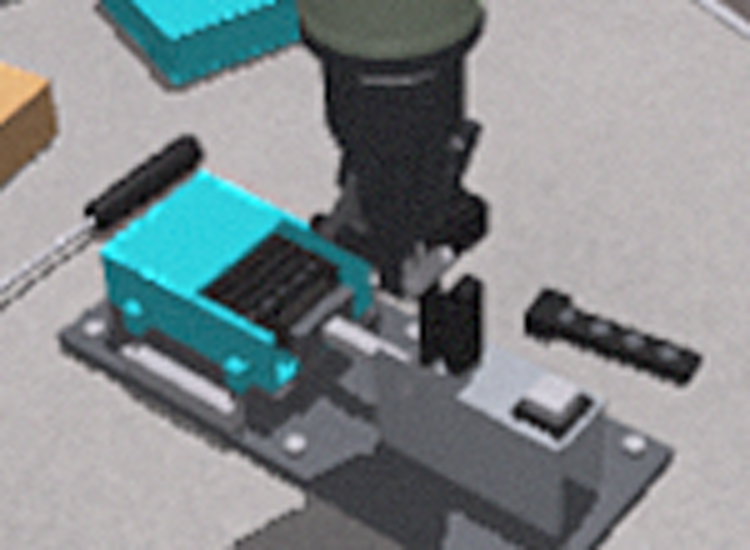

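No stop within stroke 4, so the stop lies deeper. I'll return fully and feel in stroke 5.

>>> servo_tool([
  [-2.5,7.6,0,0,1],
  [-5,15.2,0,0,1],
  [-7.5,22.8,0,0,1],
  [-10,30.4,0,0,1],
  [-11.5,34.9,0,0,1],
  [-11.5,34.9,0,0,1],
  [-11.5,34.9,0,0,1],
  [-11.5,34.9,0,0,1],
  [-11.5,34.9,0,0,1],
  [-11.5,34.9,0,0,1],
])

```text
clock: 22.17
position: [0.4909, -0.0248, 0.1183]
tool_rot: [3.142, 0.0, 1.889]
force: [0.3, 0.4, -0.4]
grip_width: -0.0001
```

>>> servo_tool([
  [0.8,-2.4,0,0,1],
  [1.6,-4.8,0,0,1],
  [2.4,-7.2,0,0,1],
  [3.2,-9.6,0,0,1],
  [3.2,-9.6,0,0,1],
  [3.2,-9.6,0,0,1],
  [3.2,-9.6,0,0,1],
  [3.2,-9.6,0,0,1],
  [3.2,-9.6,0,0,1],
  [3.2,-9.6,0,0,1],
])

```text
clock: 23.0
position: [0.4938, -0.0337, 0.1182]
tool_rot: [-3.141, -0.001, 1.89]
force: [-1.4, 4.8, -0.6]
grip_width: 0.0001
```

```bash
python3 fx.py
```

```text
t23.00 X 91.0 Y -0.2 Z 118.2  Fx 5.0 Fy -0.2 Fz -0.6
```

>>> servo_tool([
  [0.3,-0.9,0,0,1],
  [0.6,-1.9,0,0,1],
  [0.9,-2.8,0,0,1],
  [0.9,-2.8,0,0,1],
  [0.9,-2.8,0,0,1],
  [0.9,-2.8,0,0,1],
  [0.9,-2.8,0,0,1],
  [0.9,-2.8,0,0,1],
  [0.9,-2.8,0,0,1],
  [0.9,-2.8,0,0,1],
])

```text
clock: 23.83
position: [0.4947, -0.0362, 0.1182]
tool_rot: [-3.141, -0.001, 1.89]
force: [-2.7, 6.8, -0.7]
grip_width: -0.0002
```

Contact with the holder has resumed. Small steps from here.

>>> servo_tool([
  [0.2,-0.5,0,0,1],
  [0.3,-1.0,0,0,1],
  [0.5,-1.5,0,0,1],
  [0.5,-1.5,0,0,1],
  [0.5,-1.5,0,0,1],
  [0.5,-1.5,0,0,1],
  [0.5,-1.5,0,0,1],
  [0.5,-1.5,0,0,1],
  [0.5,-1.5,0,0,1],
  [0.5,-1.5,0,0,1],
])

```text
clock: 24.67
position: [0.495, -0.0375, 0.1181]
tool_rot: [-3.141, -0.001, 1.89]
force: [-2.3, 8.0, 0.5]
grip_width: -0.0001
```

>>> servo_tool([
  [0.1,-0.3,0,0,1],
  [0.2,-0.6,0,0,1],
  [0.4,-1.2,0,0,1],
  [0.4,-1.2,0,0,1],
  [0.4,-1.2,0,0,1],
  [0.4,-1.2,0,0,1],
  [0.4,-1.2,0,0,1],
  [0.4,-1.2,0,0,1],
  [0.4,-1.2,0,0,1],
  [0.4,-1.2,0,0,1],
])

```text
clock: 25.5
position: [0.4954, -0.0387, 0.1181]
tool_rot: [-3.141, -0.001, 1.89]
force: [-2.3, 8.5, -0.2]
grip_width: -0.0003
```

>>> servo_tool([
  [0.1,-0.3,0,0,1],
  [0.2,-0.6,0,0,1],
  [0.4,-1.2,0,0,1],
  [0.4,-1.2,0,0,1],
  [0.4,-1.2,0,0,1],
  [0.4,-1.2,0,0,1],
  [0.4,-1.2,0,0,1],
  [0.4,-1.2,0,0,1],
  [0.4,-1.2,0,0,1],
  [0.4,-1.2,0,0,1],
])

```text
clock: 26.33
position: [0.4959, -0.0398, 0.1181]
tool_rot: [-3.141, -0.001, 1.891]
force: [-2.5, 8.3, -1.2]
grip_width: 0.0003
```

>>> servo_tool([
  [0.1,-0.3,0,0,1],
  [0.2,-0.6,0,0,1],
  [0.4,-1.2,0,0,1],
  [0.4,-1.2,0,0,1],
  [0.4,-1.2,0,0,1],
  [0.4,-1.2,0,0,1],
  [0.4,-1.2,0,0,1],
  [0.4,-1.2,0,0,1],
  [0.4,-1.2,0,0,1],
  [0.4,-1.2,0,0,1],
])

```text
clock: 27.17
position: [0.4962, -0.0411, 0.1181]
tool_rot: [-3.141, -0.001, 1.89]
force: [-2.4, 8.2, -0.9]
grip_width: 0.0002
```

>>> servo_tool([
  [0.1,-0.3,0,0,1],
  [0.2,-0.6,0,0,1],
  [0.4,-1.2,0,0,1],
  [0.4,-1.2,0,0,1],
  [0.4,-1.2,0,0,1],
  [0.4,-1.2,0,0,1],
  [0.4,-1.2,0,0,1],
  [0.4,-1.2,0,0,1],
  [0.4,-1.2,0,0,1],
  [0.4,-1.2,0,0,1],
])

```text
clock: 28.0
position: [0.4966, -0.0423, 0.1181]
tool_rot: [-3.141, -0.001, 1.89]
force: [-2.8, 9.1, 0.5]
grip_width: 0.0003
```

>>> servo_tool([
  [0.1,-0.3,0,0,1],
  [0.2,-0.6,0,0,1],
  [0.3,-1.0,0,0,1],
  [0.3,-1.0,0,0,1],
  [0.3,-1.0,0,0,1],
  [0.3,-1.0,0,0,1],
  [0.3,-1.0,0,0,1],
  [0.3,-1.0,0,0,1],
  [0.3,-1.0,0,0,1],
  [0.3,-1.0,0,0,1],
])

```text
clock: 28.83
position: [0.497, -0.0433, 0.1182]
tool_rot: [-3.141, -0.001, 1.89]
force: [-2.4, 8.0, -0.3]
grip_width: -0.0
```

>>> servo_tool([
  [0.1,-0.3,0,0,1],
  [0.2,-0.6,0,0,1],
  [0.4,-1.2,0,0,1],
  [0.4,-1.2,0,0,1],
  [0.4,-1.2,0,0,1],
  [0.4,-1.2,0,0,1],
  [0.4,-1.2,0,0,1],
  [0.4,-1.2,0,0,1],
  [0.4,-1.2,0,0,1],
  [0.4,-1.2,0,0,1],
])

```text
clock: 29.67
position: [0.4974, -0.0445, 0.1182]
tool_rot: [-3.141, -0.001, 1.89]
force: [-0.8, 7.7, -0.4]
grip_width: -0.0002
```

>>> servo_tool([
  [0.1,-0.3,0,0,1],
  [0.2,-0.6,0,0,1],
  [0.4,-1.2,0,0,1],
  [0.4,-1.2,0,0,1],
  [0.4,-1.2,0,0,1],
  [0.4,-1.2,0,0,1],
  [0.4,-1.2,0,0,1],
  [0.4,-1.2,0,0,1],
  [0.4,-1.2,0,0,1],
  [0.4,-1.2,0,0,1],
])

```text
clock: 30.5
position: [0.4977, -0.0456, 0.1181]
tool_rot: [-3.141, -0.001, 1.89]
force: [-2.5, 8.4, 0.6]
grip_width: 0.0002
```

>>> servo_tool([
  [0.1,-0.3,0,0,1],
  [0.2,-0.6,0,0,1],
  [0.4,-1.2,0,0,1],
  [0.4,-1.2,0,0,1],
  [0.4,-1.2,0,0,1],
  [0.4,-1.2,0,0,1],
  [0.4,-1.2,0,0,1],
  [0.4,-1.2,0,0,1],
  [0.4,-1.2,0,0,1],
  [0.4,-1.2,0,0,1],
])

```text
clock: 31.33
position: [0.4981, -0.0466, 0.1181]
tool_rot: [-3.141, -0.001, 1.891]
force: [-2.9, 9.3, -0.2]
grip_width: 0.0002
```

>>> servo_tool([
  [0.1,-0.3,0,0,1],
  [0.2,-0.6,0,0,1],
  [0.4,-1.2,0,0,1],
  [0.4,-1.2,0,0,1],
  [0.4,-1.2,0,0,1],
  [0.4,-1.2,0,0,1],
  [0.4,-1.2,0,0,1],
  [0.4,-1.2,0,0,1],
  [0.4,-1.2,0,0,1],
  [0.4,-1.2,0,0,1],
])

```text
clock: 32.17
position: [0.4984, -0.0477, 0.1181]
tool_rot: [-3.141, -0.002, 1.891]
force: [-2.5, 10.6, -0.2]
grip_width: -0.0
```

The force is rising (10.9 N along the push). Finer steps now.

>>> servo_tool([
  [0.1,-0.3,0,0,1],
  [0.2,-0.6,0,0,1],
  [0.3,-1.0,0,0,1],
  [0.3,-1.0,0,0,1],
  [0.3,-1.0,0,0,1],
  [0.3,-1.0,0,0,1],
  [0.3,-1.0,0,0,1],
  [0.3,-1.0,0,0,1],
  [0.3,-1.0,0,0,1],
  [0.3,-1.0,0,0,1],
])

```text
clock: 33.0
position: [0.4986, -0.0485, 0.118]
tool_rot: [-3.141, -0.002, 1.891]
force: [-4.2, 13.7, -0.4]
grip_width: -0.0
```

```bash
python3 fx.py
```

```text
t33.00 X 75.4 Y -0.1 Z 118.0  Fx 14.3 Fy -0.4 Fz -0.4
```

14.3 N at about 0.31 rad: this is a real stop. I'll add a little to sit mid-band.

>>> servo_tool([
  [0.1,-0.2,0,0,1],
  [0.1,-0.4,0,0,1],
  [0.2,-0.7,0,0,1],
  [0.2,-0.7,0,0,1],
  [0.2,-0.7,0,0,1],
  [0.2,-0.7,0,0,1],
  [0.2,-0.7,0,0,1],
  [0.2,-0.7,0,0,1],
  [0.2,-0.7,0,0,1],
  [0.2,-0.7,0,0,1],
])

```text
clock: 33.83
position: [0.4988, -0.0491, 0.118]
tool_rot: [-3.141, -0.002, 1.891]
force: [-2.4, 11.7, 0.6]
grip_width: -0.0
```

```bash
python3 fx.py
```

```text
t33.83 X 74.7 Y -0.1 Z 118.0  Fx 11.9 Fy -1.4 Fz 0.6
```

The readings are noisy. I'll average several while holding.

```bash
cat > avg.py <<'E'
from fx import *
import cv2
f=np.array([-.3131,.9497]);L=[]
for i in range(6):
    L.append(bot.observe()["force"][:2]@f); im=bot.grab_frame("side")
L.append(bot.observe()["force"][:2]@f)
print(np.round(L,1),np.mean(L));st()
E
python3 avg.py
```

```text
[11.9 12.3 13.5 11.8 12.9 13.  12.5] 12.560757978666768
t34.13 X 74.7 Y -0.2 Z 118.0  Fx 12.5 Fy -0.9 Fz -0.7
```

>>> servo_tool([
  [0.1,-0.3,0,0,1],
  [0.2,-0.6,0,0,1],
  [0.4,-1.1,0,0,1],
  [0.4,-1.1,0,0,1],
  [0.4,-1.1,0,0,1],
  [0.4,-1.1,0,0,1],
  [0.4,-1.1,0,0,1],
  [0.4,-1.1,0,0,1],
  [0.4,-1.1,0,0,1],
  [0.4,-1.1,0,0,1],
])

```text
clock: 34.97
position: [0.4992, -0.05, 0.118]
tool_rot: [-3.141, -0.002, 1.891]
force: [-3.2, 14.3, 0.1]
grip_width: -0.0004
```

```bash
python3 avg.py
```

```text
[14.6 13.2 12.9 14.8 13.2 16.4 13.4] 14.077377427194374
t35.27 X 73.8 Y -0.1 Z 118.0  Fx 13.4 Fy -1.0 Fz 1.2
```

>>> servo_tool([
  [0.1,-0.3,0,0,1],
  [0.2,-0.6,0,0,1],
  [0.4,-1.2,0,0,1],
  [0.4,-1.2,0,0,1],
  [0.4,-1.2,0,0,1],
  [0.4,-1.2,0,0,1],
  [0.4,-1.2,0,0,1],
  [0.4,-1.2,0,0,1],
  [0.4,-1.2,0,0,1],
  [0.4,-1.2,0,0,1],
])

```text
clock: 36.1
position: [0.4994, -0.051, 0.118]
tool_rot: [-3.14, -0.003, 1.891]
force: [-3.5, 15.5, 0.4]
grip_width: 0.0001
```

```bash
python3 avg.py
```

```text
[15.9 16.  15.1 13.9 15.6 15.  14.6] 15.134953352803489
t36.40 X 72.7 Y -0.1 Z 118.0  Fx 14.6 Fy -0.9 Fz -0.1
```

>>> servo_tool([
  [0.1,-0.3,0,0,1],
  [0.2,-0.6,0,0,1],
  [0.3,-1.0,0,0,1],
  [0.3,-1.0,0,0,1],
  [0.3,-1.0,0,0,1],
  [0.3,-1.0,0,0,1],
  [0.3,-1.0,0,0,1],
  [0.3,-1.0,0,0,1],
  [0.3,-1.0,0,0,1],
  [0.3,-1.0,0,0,1],
])

```text
clock: 37.23
position: [0.4997, -0.0518, 0.1179]
tool_rot: [-3.14, -0.003, 1.892]
force: [-4.0, 15.2, 0.6]
grip_width: -0.0
```

```bash
python3 avg.py
```

```text
[15.7 16.9 16.5 15.3 16.3 17.9 17.2] 16.55427645523901
t37.53 X 71.9 Y -0.1 Z 117.9  Fx 17.2 Fy -1.5 Fz -0.5
```

Firmly home: mean 16.6 N at about 0.36 rad. I'll let go, rise and go over the release.

>>> servo_tool([
  [-2.3,7,0,0,1],
  [-4.6,14,0,0,1],
  [-7,21,0,0,1],
  [-9.4,28.5,0,0,1],
  [-10,30,3,0,1],
  [-10,30,20,0,1],
  [-10,30,45,0,1],
  [-10,30,70,0,1],
  [-10,30,80,0,1],
  [-10,30,80,0,1],
])

```text
clock: 38.37
position: [0.4916, -0.0243, 0.2006]
tool_rot: [3.138, 0.001, 1.889]
force: [0.2, -0.3, 0.7]
grip_width: 0.0001
```

```bash
python3 fx.py
```

```text
t38.37 X 100.5 Y -1.0 Z 200.6  Fx -0.4 Fy -0.1 Fz 0.7
```

>>> servo_tool([
  [9,-26,0,0,1],
  [18,-55,0,0,1],
  [27,-82,0,0,1],
  [35,-108,0,0,1],
  [41,-126,0,0,1],
  [43.5,-133,0,0,1],
  [43.5,-133,-30,0,1],
  [43.5,-133,-60,0,1],
  [43.5,-133,-82,0,1],
  [43.5,-133,-88,0,1],
])

```text
clock: 39.2
position: [0.532, -0.156, 0.1067]
tool_rot: [-3.137, -0.002, 1.89]
force: [0.3, 0.2, -0.1]
grip_width: -0.0001
```

```bash
python3 fx.py; python3 - <<'E'
from workcell import bot
import cv2
cv2.imwrite("pics/side6.png",cv2.resize(bot.grab_frame("side")[155:275,230:380],None,fx=5,fy=5,interpolation=cv2.INTER_CUBIC))
E
python3 fx.py
```

```text
t39.20 X -37.1 Y 1.9 Z 106.7  Fx 0.1 Fy -0.3 Fz -0.1
t39.25 X -37.4 Y 1.6 Z 107.4  Fx 0.0 Fy 0.6 Fz -1.3
```

View pics/side6.png

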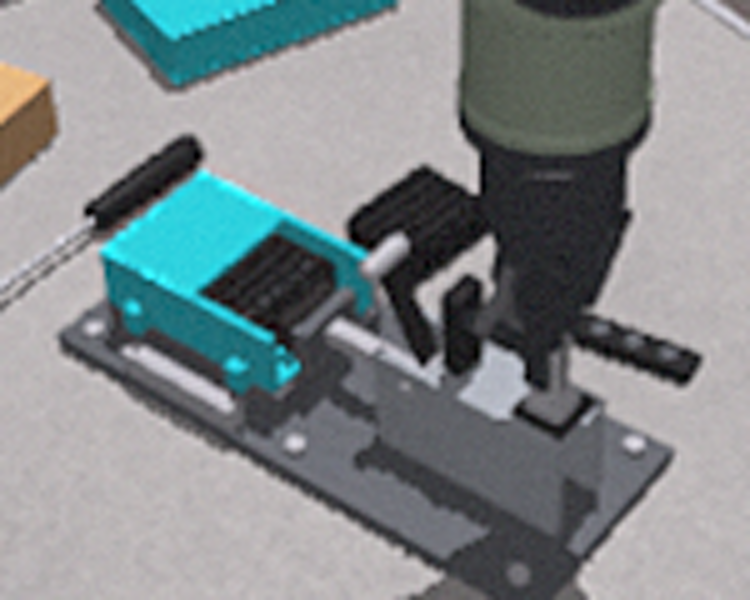

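The fingertip is over the button. Pressing.

>>> servo_tool([
  [2,-1.8,0,0,1],
  [2,-1.8,-2,0,1],
  [2,-1.8,-5,0,1],
  [2,-1.8,-8,0,1],
  [2,-1.8,-10,0,1],
  [2,-1.8,-12,0,1],
  [2,-1.8,-13.5,0,1],
  [2,-1.8,-13.5,0,1],
  [2,-1.8,-13.5,0,1],
  [2,-1.8,-13.5,0,1],
])

```text
clock: 40.08
position: [0.5362, -0.1587, 0.097]
tool_rot: [3.141, 0.0, 1.89]
force: [-0.2, 0.2, 6.0]
grip_width: 0.0002
```

```bash
python3 fx.py
```

```text
t40.08 X -41.0 Y -1.3 Z 97.0  Fx 0.3 Fy 0.1 Fz 6.0
```

>>> servo_tool([
  [0,0,-0.8,0,1],
  [0,0,-1.6,0,1],
  [0,0,-2.4,0,1],
  [0,0,-3,0,1],
  [0,0,-3,0,1],
  [0,0,-3,0,1],
  [0,0,-3,0,1],
  [0,0,-3,0,1],
  [0,0,-3,0,1],
  [0,0,-3,0,1],
])

```text
clock: 40.92
position: [0.5362, -0.1587, 0.0941]
tool_rot: [3.141, 0.0, 1.89]
force: [-0.2, 0.1, 7.3]
grip_width: 0.0
```

```bash
python3 fx.py
```

```text
t40.92 X -41.1 Y -1.3 Z 94.1  Fx 0.1 Fy 0.2 Fz 7.3
```

>>> servo_tool([
  [0,0,-0.5,0,1],
  [0,0,-1,0,1],
  [0,0,-1.5,0,1],
  [0,0,-1.5,0,1],
  [0,0,-1.5,0,1],
  [0,0,-1.5,0,1],
  [0,0,-1.5,0,1],
  [0,0,-1.5,0,1],
  [0,0,-1.5,0,1],
  [0,0,-1.5,0,1],
])

```text
clock: 41.75
position: [0.5363, -0.1588, 0.093]
tool_rot: [3.141, 0.0, 1.89]
force: [-2.3, 2.0, 14.0]
grip_width: -0.0003
```

```bash
python3 fx.py; python3 - <<'E'
from workcell import bot
import cv2
cv2.imwrite("pics/side7.png",cv2.resize(bot.grab_frame("side")[155:275,230:380],None,fx=5,fy=5,interpolation=cv2.INTER_CUBIC))
E
python3 fx.py
```

```text
t41.75 X -41.2 Y -1.4 Z 93.0  Fx 2.6 Fy 1.5 Fz 14.0
t41.80 X -41.2 Y -1.4 Z 93.0  Fx 1.8 Fy 1.6 Fz 14.2
```

View pics/side7.png

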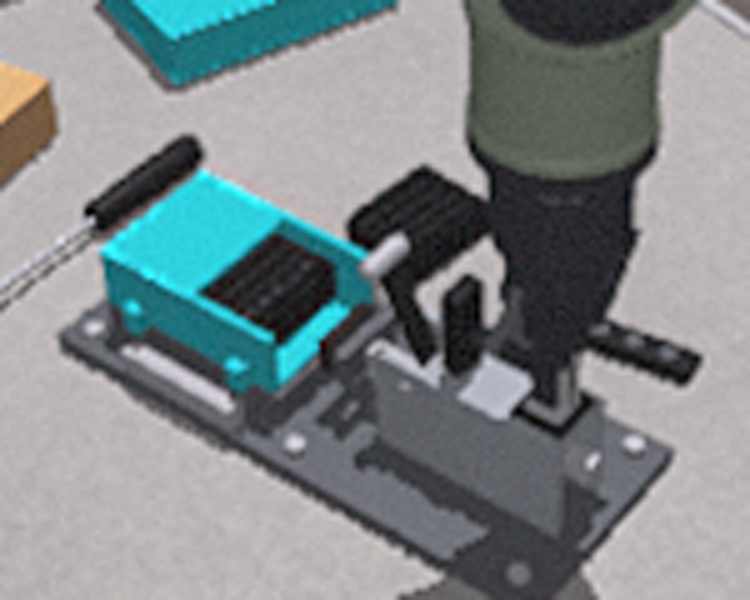

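The button is at its stop (14 N), the jaw is back by the head, and the holder has stayed in. I'll hold one more call before lifting off.

>>> servo_tool([
  [0,0,0,0,1],
  [0,0,0,0,1],
  [0,0,0,0,1],
  [0,0,0,0,1],
  [0,0,0,0,1],
  [0,0,0,0,1],
  [0,0,0,0,1],
  [0,0,0,0,1],
  [0,0,0,0,1],
  [0,0,0,0,1],
])

```text
clock: 42.63
position: [0.5363, -0.1588, 0.093]
tool_rot: [3.141, 0.0, 1.89]
force: [-2.5, 1.6, 13.3]
grip_width: -0.0001
```

>>> servo_tool([
  [0,0,5,0,1],
  [0,0,12,0,1],
  [0,0,30,0,1],
  [0,0,60,0,1],
  [0,0,90,0,1],
  [-10,-30,110,0,1],
  [-20,-65,120,0,1],
  [-30,-100,120,0,1],
  [-40,-135,120,0,1],
  [-40,-150,120,0,1],
])

```text
clock: 43.47
position: [0.4931, -0.3135, 0.2131]
tool_rot: [-3.141, 0.002, 1.885]
force: [-0.5, -0.2, 0.2]
grip_width: 0.0003
```

>>> servo_tool([
  [-10,-35,0,0,1],
  [-20,-70,0,0,1],
  [-30,-100,0,0,1],
  [-40,-110,0,0,1],
  [-40,-110,0,0,1],
  [-40,-110,0,0,1],
  [-40,-110,0,0,1],
  [-40,-110,0,0,1],
  [-40,-110,0,0,1],
  [-40,-110,0,0,1],
])

```text
clock: 44.3
position: [0.4565, -0.418, 0.2124]
tool_rot: [3.141, -0.0, 1.891]
force: [-0.1, 0.4, 1.0]
grip_width: 0.0003
```

```bash
python3 fx.py; python3 - <<'E'
from workcell import bot
import cv2
a=bot.grab_frame("top");cv2.imwrite("pics/top8.png",a)
cv2.imwrite("pics/top8z.png",cv2.resize(a[190:310,250:420],None,fx=4.7,fy=4.7,interpolation=cv2.INTER_CUBIC))
cv2.imwrite("pics/side8.png",cv2.resize(bot.grab_frame("side")[155:275,230:380],None,fx=5,fy=5,interpolation=cv2.INTER_CUBIC))
E
```

```text
t44.30 X -262.3 Y 155.6 Z 212.4  Fx 0.4 Fy -0.0 Fz 1.0
```

View pics/top8z.png

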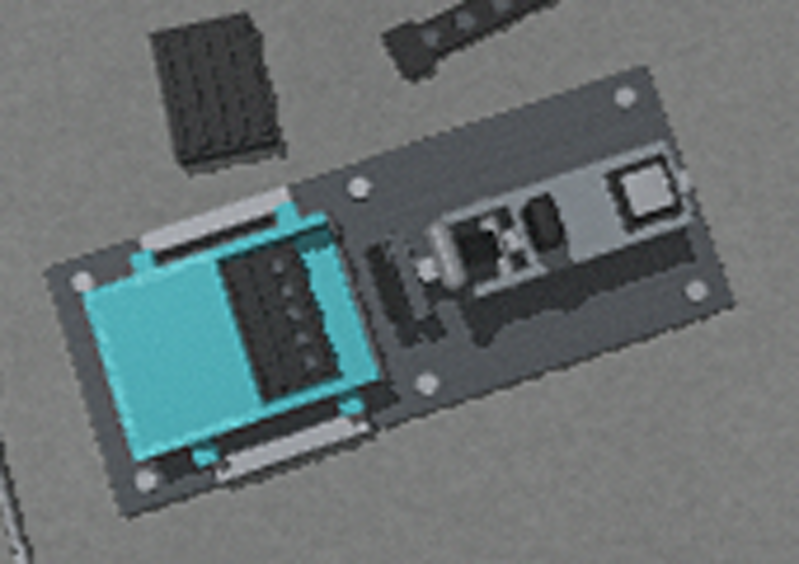

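View pics/side8.png

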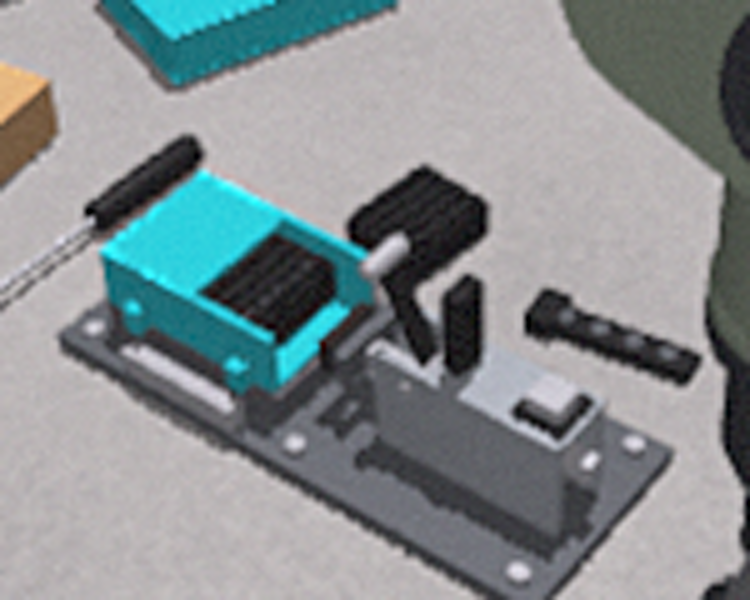

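View pics/top8.png

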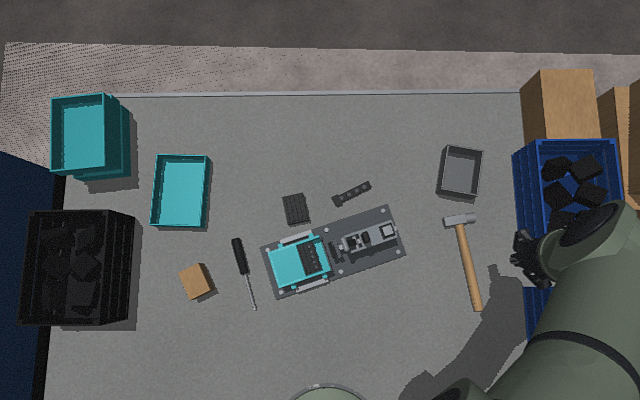

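```bash
python3 - <<'E'
from geo import *
f=np.array([-.3131,.9497])
for p in [(304,246),(341,374),(322,310)]:
    w=ray("top",np.array(p)/4.7+[250,190],.072);print(((w[:2]-[.52213,-.12012])@f*1e3).round(1))
print(bot.observe()["clock"]);bot.job_done()
E
```

```text
146.7
149.6
148.4
44.4
the job is handed in; nothing more can be done
```

The tool holder is firmly home against the hidden stop, the jaw has sprung fully back, and the job was handed in at 44.4 s.

- **Pumping:** I pumped with closed fingers. Four near-full strokes came first, with no stop felt at 6–8 N. In the fifth stroke the force began to rise at roughly 0.30 rad. I pressed on to a mean of about 16.6 N at the roller, at roughly 0.36 rad. The highest single reading was 17.9 N, below the 22 N crush limit.
- **Release:** I pressed the button onto its hard stop at 14 N and held it about 1.5 s, then lifted the arm clear.
- **Last pictures:** The jaw plate and trigger look the same as in the first picture, and the button is up. The holder's near edge measures at fixture x of about 147–150 mm, within the 145–153 mm for home. The loose parts on the bench look unmoved.
- **Disagreements:** Single force readings scattered by about 1–2 N. One read 14.3 N just before the average came out at 12.6 N, so I judged the stop by averages of seven readings. Counting clicks put the stop about 1 mm deeper than its stated range, which is within my error in judging the trigger angle.

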